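# Unlock a belt tensioner and hold its arm wound to the stop

### The arm

A 7-joint arm with a two-finger parallel gripper is mounted at the origin on a cart in front of the work surface, level with it; the furniture and walls round the work are solid. World frame = base frame: x ahead of the robot, y to its left, z up, the work surface at z = 0. Lengths are in m, angles in degrees, forces in N, time in s.
With the tool pointing down it reaches from about 0.425 to 0.875 m from the base axis. Payload 4.7 kg.
Tool frame: the origin (TCP) lies between the finger pads; the fingertips stand env.tip_reach ahead of it and the grasp point (between the pads) lies 2 mm behind it (env.tip_reach is the distance from the TCP to the fingertips, in m); z points along the fingers, y is the line along which they close (so a half turn about z gives the same grasp; the last joint's range is limited). The gripper opens to 87 mm and grips with 3 to 60 N. Pads are 19 mm wide; open, the fingers measure 117 mm over their backs; the gripper's body (75 mm by 190 mm) begins 51 mm behind the grasp point.
Start: joints at [73.917, 18.392, -4.016, 83.108, 1.295, 78.541, -3.26], TCP at [0.189, -0.622, 0.24] pointing down, gripper open.
Joint ranges: [-163.93, 163.93], [-17.29, 119.83], [-79.2, 71.16], [3.27, 140.29], [-89.18, 269.18], [5.43, 117.66], [-154.24, 154.24]. Speed limits (degrees/s): [147.25, 147.25, 180, 180, 180, 180, 180].

### API

Orientations are given as [roll, pitch, yaw] about the fixed x, y, z axes, in that order (R = Rz(yaw) Ry(pitch) Rx(roll)).
In Python, from cell import env gives the robot as it stands.
- The arm moves only by the tool steer_hand, called after ">>>" by a JSON object that holds its "method" and its "body". Schema: {"type":"object","properties":{"ticks":{"type":"array","items":{"type":"object","properties":{"dx":{"type":"number"},"dy":{"type":"number"},"dz":{"type":"number"},"spin":{"type":"number"},"aperture":{"type":"number"}},"additionalProperties":false,"required":["aperture"]},"minItems":1,"maxItems":8},"grip_n":{"type":"number"},"only":{"type":"string"},"quiet":{"type":"boolean"},"lines":{"type":"string"}},"required":["ticks"],"additionalProperties":false}. ticks is a list of rows, 1 to 8 of them, each an object with the fields dx, dy, dz (the shift in a scale on which 1.0 is 0.8 m), spin (a turn about the tool's z in normalised numbers (1 is 45 degrees)), aperture (the finger opening in m); a field left out counts as zero (the opening has to be given); each row is the pose to reach, as a shift and turn from the pose commanded when the call began, along the tool's axes at that moment; what a row does not reach only later rows make up. A row lasts 1/12 s, in which the tool goes at most 0.0417 m and 7.16 degrees, less where a joint would pass 70% of its speed; a pose out of reach is approached as far as the arm can. The fingers move at their own pace and stop on an object; grip_n is the grip in N (left out, the last holds). Time passes only in rows, so rows that do not move let the fingers close. The tool returns the time, the measured TCP pose, the force, the opening and the grip force at its end. only (a regular expression) keeps the lines of the reply that match it, lines (a string "A,B") keeps lines A to B, and quiet returns only ok. Input that does not fit is refused with a message, and nothing moves.
- env.get_obs(): the state, without advancing time (a new reading comes with each control period).
- env.read_camera(name): name is "side" or "top"; returns a dict with "color" (420x560x3 uint8, blue, green, red), "fx", "fy", "cx", "cy" (pixels), "world_from_camera" (4x4, takes a point from camera to world coordinates). Camera axes: x right, y down, z forward; pixel columns grow to the right and rows downward; lengths in m; the calibration is good to about 2 mm. A picture is of the moment at which its call begins. There is no depth.
- env.sign_off(): hands the job in; it is judged then, once.
The state is a dict: "time_s": time; "qpos": joint angles; "joint_velocities": joint speeds; "effort": joint torques, N m; "tool_pos": TCP position; "tool_rot": TCP orientation; "force": force on the tool from outside, world axes, zero at the start; "wrist_torque": the same for the moment, N m; "grip_width": finger opening in m; "grasp_force": force on a finger pad.
Only numpy, scipy, OpenCV 4.12 (cv2) and the standard library are available. Lean on these libraries where they do the work, as an engineer would, in place of code of your own. Each camera call takes 0.05 s, during which the arm holds its last target. There are 200 camera calls.

### The job

Draw the yellow-headed locking pin up out of the belt tensioner on the bench and leave it in the white pot, foot down and with the pot standing upright. Then take the black roller at the end of the tensioner's arm in the gripper, swing the arm forward against its spring until it is right up against its red end stop, and hold it there so that the belt could be slipped on: the program finishes while the gripper is still holding the roller with the arm at the stop, nothing is let go. Leave the other things on the bench where they are.

Things in the scene. Friction and masses are not known exactly. Their poses are not given: they have to be found in the camera images.
- tensioner: Belt tensioner, fixed; blue base plate 150 mm (its x) by 120 mm (its y), 10 mm thick. Origin: centre of the plate's underside. Its +y points roughly away from the robot, its +x roughly to the robot's right. Sprung pivot body at x 0, y -30 mm, 38 mm high; 12 mm stop posts, 46 mm high, at y 1 mm: black rest stop at x -37 mm, red end stop at x +37 mm.
- pivot (a point): Point on the upright hinge axis of the arm, 45 mm above the bench. The roller's axis is 105 mm from it. The aluminium arm is 24 mm wide and lies 40 to 50 mm above the bench (bolt head on the hinge up to 60 mm); its roller end overhangs the plate's far edge.
- tensioner_arm (a joint): Arm's turn about point pivot, rad. 0: at rest; grows clockwise seen from above (forward: roller towards plate +x, robot's right); 1.0: end stop. Arm's direction in the plate frame, anticlockwise from plate +x: pi/2 + 0.5 - value. A spring drives it back to 0: about 4 N at the roller at rest, 8 N at the end stop. With the pin in its socket it moves only a few mm.
- roller: Black plastic roller, upright axis, turns freely on the arm's end: 44 mm diameter, from 51 to 71 mm above the bench (bolt head on top to 75 mm). Origin on its axis at the arm's top face, 50 mm above the bench. Can be pinched across its diameter from above, fingertips no lower than 53 mm above the bench.
- lock_pin: Loose locking pin, about 60 g, 86 mm long: steel shaft 10 mm diameter, 54 mm long, then a yellow round grip 18 mm diameter, 32 mm long. Origin at its foot, z along the pin towards the grip. At the start it stands upright in the socket, foot 12 mm, top 98 mm above the bench; lift it straight up at least 25 mm to free it.
- pin_foot (a point): The centre of the foot of the locking pin (the end away from the yellow grip).
- socket (a point): Mouth of the pin's socket (12 mm hole, 22 mm deep) on a 32 mm square aluminium block in front of the resting arm, 34 mm above the bench.
- pot: Loose white plastic pot, open at the top, 64 mm outer diameter, 56 mm high, inside about 44 mm wide, inner floor 4 mm up; 0.2 kg. Origin at the centre of its underside. The pin put in foot down leans on the rim and its grip sticks out.
- tape_roll: Roll of black tape, 50 mm diameter, 30 mm high, lying flat; origin at the centre of its underside. Leave it.
- chalk: White stub of chalk, 10 x 52 x 10 mm, lying. Leave it.
- bush: Small turned steel bush, 19 mm diameter, 21 mm high, standing; origin at the centre of its underside. Leave it.

How it is judged (in metres and radians):
On the way, in this order (a step that is already met when the one before it is completed fails the run):
1. the pin is out of the tensioner and rests foot down in the upright pot, let go (horizontal distance between pin_foot and pot below 0.032 m and z of pin_foot in the frame of pot between -0.005 and 0.03 m and angle between pot's own z axis and vertical below 0.2 rad and height (world z) of pot below 0.02 m and contact force between the fingers and lock_pin below 0.05 N), for 0.3 s.
2. the arm is wound forward to its end stop with the roller in the gripper (value of joint tensioner_arm above 0.95 rad and contact force between the fingers and roller above 2 N), for 0.5 s.
At the end, for the whole second after the job is handed in: The arm is at its end stop (joint above 0.95 of 1.0 rad) and the gripper's fingers are on the roller with more than 2 N; the pin is in the pot (foot within 32 mm of the pot's axis and less than 30 mm above its underside), the pot stands upright on the bench (all of step 2 and horizontal distance between pin_foot and pot below 0.032 m and z of pin_foot in the frame of pot between -0.005 and 0.03 m and angle between pot's own z axis and vertical below 0.2 rad and height (world z) of pot below 0.02 m); the arm keeps its last pose, push and grip.
It fails at once if another thing on the bench is moved more than 4 cm (distance of any of tape_roll, chalk, bush from where it was at the start of the episode above 0.04 m).
It also fails if it takes over 51 s, if anything falls off the work surface, if the arm or the gripper's body presses on something with over 40 N, if the wrist force passes 120 N, or if a joint passes its speed limit or range.

## Working session

There is one attempt and no reset: what is moved stays moved. The work goes in short steps, Python scripts to look and compute and a tool call to move; the robot and the scene stay as the last step left them, time stands still between calls to the robot, and variables do not carry over. Pictures are saved under pics/ and viewed, at most 10 in all, crops included, and the job is handed in when it is done.

```bash
ls; mkdir -p pics; python3 - <<'E'
from cell import env
import cv2,numpy as np
o=env.get_obs();print(o['tool_pos'],o['tool_rot'],o['grip_width'],env.tip_reach,o['time_s'])
for n in("side","top"):
    c=env.read_camera(n);cv2.imwrite(f"pics/{n}0.png",c["color"]);print(n,c["fx"],c["cx"],c["cy"]);print(np.round(c["world_from_camera"],3))
E
```

```text
cell.py
pics
[ 0.18866259 -0.62147434  0.2384678 ] [-1.79891033e+02  5.75081908e-03  1.68941399e+01] 0.08704898701110526 0.017 0.0
side 455.3009349981326 281.77479382840465 208.20378817850758
[[-0.95  -0.098  0.295  0.256]
 [-0.31   0.382 -0.87   0.547]
 [-0.027 -0.919 -0.394  0.431]
 [ 0.     0.     0.     1.   ]]
top 504.5787537755532 284.21742666369545 206.96104594445325
[[-0.013 -0.986  0.168  0.408]
 [-1.     0.016  0.013 -0.251]
 [-0.015 -0.168 -0.986  0.95 ]
 [ 0.     0.     0.     1.   ]]
```

View pics/side0.png

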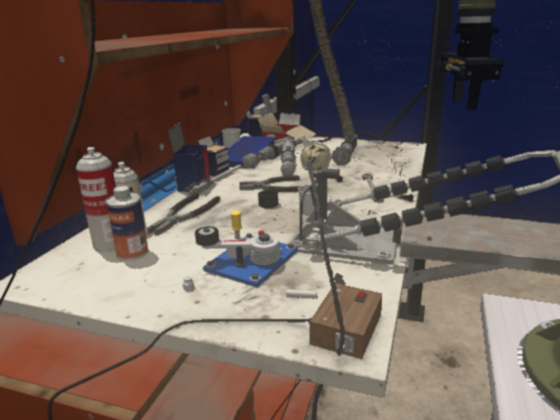

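View pics/top0.png

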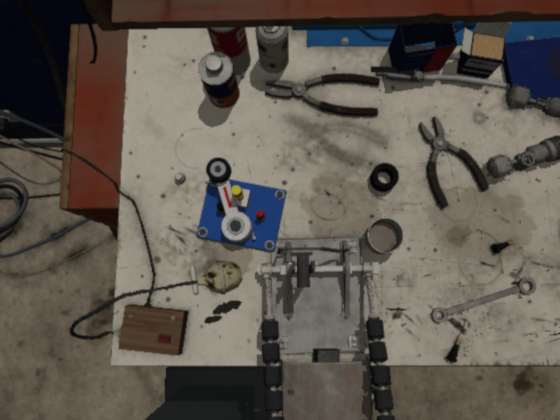

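The side view shows the tensioner at about (250,255), with the pin head at (236,219), the roller at (206,236) and the chalk at (301,294). In the top view the plate is around (240,215), the pin head at (236,190) and the roller at (218,168). The tape is at (384,178), the bush at (180,178), and the pot is probably at (383,236). I'll zoom in.

```bash
cat > h.py <<'E'
from cell import env
import cv2,numpy as np
def cams(): return {n:env.read_camera(n) for n in("side","top")}
def ray(c,u,v):
    T=c["world_from_camera"];d=T[:3,:3]@[(u-c["cx"])/c["fx"],(v-c["cy"])/c["fy"],1];return T[:3,3],d/np.linalg.norm(d)
def onz(c,u,v,z):
    o,d=ray(c,u,v);return o+d*(z-o[2])/d[2]
def tri(a,ua,b,ub):
    o,d=ray(a,*ua);p,e=ray(b,*ub)
    s,t=np.linalg.lstsq(np.c_[d,-e],p-o,rcond=None)[0]
    P,Q=o+s*d,p+t*e;return (P+Q)/2,np.linalg.norm(P-Q)
def proj(c,P):
    q=np.linalg.inv(c["world_from_camera"])@np.r_[P,1];return np.array([c["cx"]+c["fx"]*q[0]/q[2],c["cy"]+c["fy"]*q[1]/q[2]])
def mask(c,lo,hi):return cv2.inRange(cv2.cvtColor(c["color"],cv2.COLOR_BGR2HSV),lo,hi)
def blobs(m,amin=8):
    n,l,s,ce=cv2.connectedComponentsWithStats(m);return [(s[i].tolist(),ce[i].round(1).tolist()) for i in range(1,n) if s[i][4]>=amin]
E
python3 - <<'E'
from h import *
C=cams()
a=C["side"]["color"][170:310,140:400];b=C["top"]["color"][140:310,140:420]
cv2.imwrite("pics/cs.png",cv2.resize(a,None,fx=3,fy=3,interpolation=2));cv2.imwrite("pics/ct.png",cv2.resize(b,None,fx=2.8,fy=2.8,interpolation=2))
for n,c in C.items():
    print(n,blobs(mask(c,(22,120,90),(36,255,255))))
    print(blobs(mask(c,(105,150,60),(125,255,255)),100))
print(onz(C["top"],383,236,.056),proj(C["side"],onz(C["top"],383,236,.056)))
print(proj(C["top"],onz(C["side"],301,294,.005)),proj(C["side"],onz(C["top"],220,278,.3)))
E
```

```text
side [([231, 211, 10, 19, 138], [235.7, 220.0])]
[]
top [([231, 185, 12, 13, 86], [236.4, 190.3])]
[([505, 21, 55, 78, 2569], [531.3, 51.3]), ([308, 29, 87, 17, 1241], [349.1, 37.0]), ([230, 181, 54, 69, 1650], [262.4, 213.7]), ([199, 187, 29, 54, 796], [211.9, 216.4])]
[ 0.50494645 -0.41375264  0.056     ] [312.38214515 187.93118501]
[190.37673481 280.28290967] [319.26489608 102.59421062]
```

View pics/cs.png

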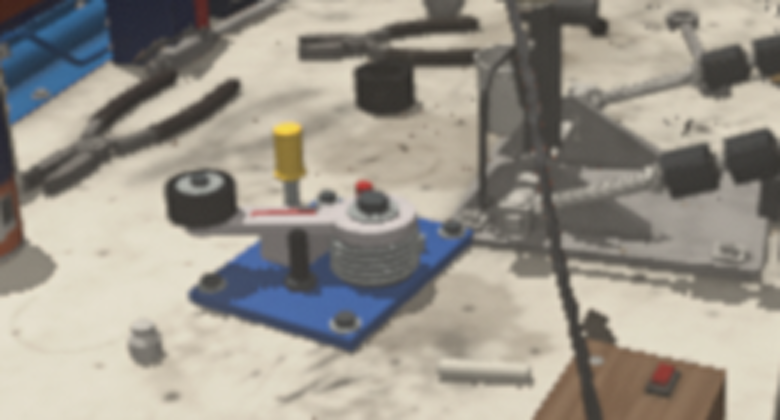

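View pics/ct.png

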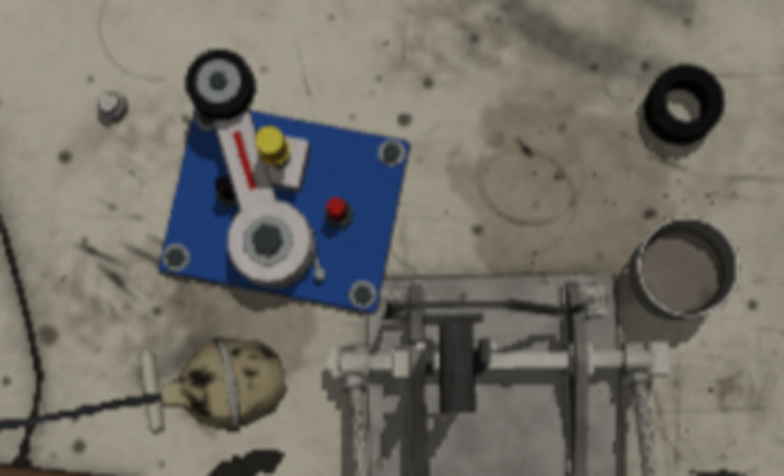

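```bash
python3 - <<'E'
from h import *
C=cams();S,T=C["side"],C["top"]
f=lambda s,t:print([*tri(S,s,T,t)[0].round(3)],round(tri(S,s,T,t)[1],4))
print("ball");f((315,157),(225,276))
print("postTop/black");f((322,172),(304,256))
print("pin top");f((236,212.5),(236.4,190.3))
print("roller top bolt");f((140+200/3,170+181/3),(140+218/2.8,140+81/2.8))
print("hinge bolt");f((140+373/3,170+201/3),(140+267/2.8,140+238/2.8))
print("red stop");f((140+364/3,170+187/3),(140+337/2.8,140+209/2.8))
print("bush");f((140+143/3,170+327/3),(140+111/2.8,140+104/2.8))
print("chalk on z");print(onz(S,140+485/3,170+371/3,.01),onz(T,140+152/2.8,140+390/2.8,.01))
print("frame bar ends z?");print(onz(T,277,269,.08),onz(T,140+650/2.8,140+360/2.8,.08))
for (u,v) in((391,152),(362,295),(175,257)): print("bolt",onz(T,140+u/2.8,140+v/2.8,.015))
for (u,v) in((452,228),(345,322),(212,282)): print("sbolt",onz(S,140+u/3,170+v/3,.015))
print("tape",onz(T,140+684/2.8,140+104/2.8,.03))
a=S["color"][110:230,260:420]
cv2.imwrite("pics/cs2.png",cv2.resize(a,None,fx=4.8,fy=4.8,interpolation=2))
E
```

```text
ball
[np.float64(0.433), np.float64(-0.154), np.float64(0.212)] 0.0
postTop/black
[np.float64(0.457), np.float64(-0.272), np.float64(0.146)] 0.016
pin top
[np.float64(0.584), np.float64(-0.157), np.float64(0.094)] 0.0
roller top bolt
[np.float64(0.629), np.float64(-0.121), np.float64(0.069)] 0.0004
hinge bolt
[np.float64(0.528), np.float64(-0.151), np.float64(0.054)] 0.0011
red stop
[np.float64(0.55), np.float64(-0.195), np.float64(0.04)] 0.0014
bush
[np.float64(0.629), np.float64(-0.04), np.float64(0.014)] 0.0015
chalk on z
[ 0.43034295 -0.05615741  0.01      ] [ 0.43479874 -0.07030117  0.01      ]
frame bar ends z?
[ 0.4482774 -0.2256002  0.08     ] [ 0.44671271 -0.38828861  0.08      ]
bolt [ 0.59143973 -0.23026288  0.015     ]
bolt [ 0.49514011 -0.20988015  0.015     ]
bolt [ 0.52239285 -0.08519624  0.015     ]
sbolt [ 0.49313691 -0.20029466  0.015     ]
sbolt [ 0.51884078 -0.07491196  0.015     ]
sbolt [ 0.61336923 -0.09575611  0.015     ]
tape [ 0.61783628 -0.42596784  0.03      ]
```

View pics/cs2.png

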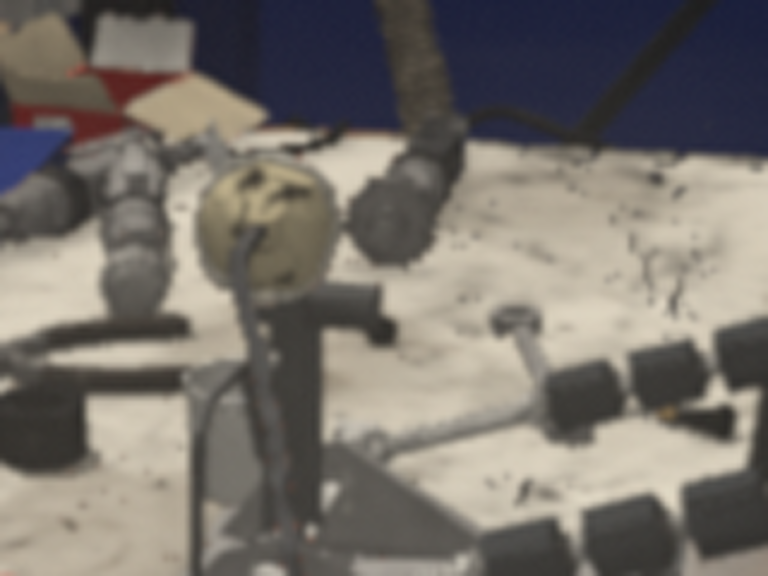

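The crop shows the ball and the dark post at about (320,190), which hide the pot in the side view. I'll check the pot height from its rim size and triangulate the frame before moving.

```bash
cat >> h.py <<'E'
from scipy.spatial.transform import Rotation as R
def delta(P):
    o=env.get_obs();r=R.from_euler("xyz",o["tool_rot"],degrees=True)
    print("pos",o["tool_pos"].round(4),"rot",np.round(o["tool_rot"],1),"delta",r.inv().apply(np.array(P)-o["tool_pos"]).round(4))
E
python3 - <<'E'
from h import *
C=cams();S,T=C["side"],C["top"]
f=lambda s,t:print([*tri(S,s,T,t)[0].round(3)],round(tri(S,s,T,t)[1],4))
print("bar near end");f((307,243),(277,269))
print("bar far end");f((338,202),(372,268))
print("black cyl");f((333,172),(304,256))
for z in (.0,.056): print(np.linalg.norm(onz(T,140+636/2.8,140+265/2.8,z)-onz(T,140+735/2.8,140+265/2.8,z)),onz(T,140+685/2.8,140+268/2.8,z))
print("pin by top, z .098/.09",onz(T,236,190,.098),onz(T,236,190,.09))
print("roller z.071",onz(T,140+219/2.8,140+83/2.8,.071))
delta([.45,-.42,.24]);delta([.584,-.157,.2])
E
```

```text
bar near end
[np.float64(0.459), np.float64(-0.222), np.float64(0.015)] 0.0148
bar far end
[np.float64(0.445), np.float64(-0.396), np.float64(0.034)] 0.0092
black cyl
[np.float64(0.447), np.float64(-0.274), np.float64(0.147)] 0.0372
0.06652486697658681 [ 0.51153746 -0.42708295  0.        ]
0.06260413408447611 [ 0.50541179 -0.41668385  0.056     ]
pin by top, z .098/.09 [ 0.58389084 -0.15683186  0.098     ] [ 0.58554581 -0.15595125  0.09      ]
roller z.071 [ 0.62726718 -0.12180794  0.071     ]
pos [ 0.1888 -0.6219  0.2394] rot [-180.     0.    16.9] delta [ 0.3086 -0.1173 -0.0006]
pos [ 0.1888 -0.6219  0.2394] rot [-180.     0.    16.9] delta [ 0.5132 -0.33    0.0395]
```

The rows are not in the units I measure in: shifts go in shares of 0.8 m and turns go in shares of 45 degrees. I convert before sending: 0.3 m / 0.8 = 0.375, -0.19 m / 0.8 = -0.2375.

>>> {"method": "steer_hand", "body": {"ticks": [{"dx":0.375,"dy":-0.2375,"aperture":0.045},{"dx":0.375,"dy":-0.2375,"aperture":0.045},{"dx":0.375,"dy":-0.2375,"aperture":0.045},{"dx":0.375,"dy":-0.2375,"aperture":0.045},{"dx":0.375,"dy":-0.2375,"aperture":0.045},{"dx":0.375,"dy":-0.2375,"aperture":0.045},{"dx":0.375,"dy":-0.2375,"aperture":0.045},{"dx":0.375,"dy":-0.2375,"aperture":0.045}], "grip_n": 20}}

```text
time_s: 1.07
tool_pos: [0.4075, -0.3678, 0.24]
tool_rot: [179.9, -0.0, 16.9]
force: [-0.0, -1.2, -0.1]
grip_width: 0.0473
grasp_force: 0.0
```

>>> {"method": "steer_hand", "body": {"ticks": [{"dx":0.2663,"dy":-0.175,"dz":0.05,"aperture":0.045},{"dx":0.2663,"dy":-0.175,"dz":0.05,"aperture":0.045},{"dx":0.2663,"dy":-0.175,"dz":0.05,"aperture":0.045},{"dx":0.2663,"dy":-0.175,"dz":0.05,"aperture":0.045},{"dx":0.2663,"dy":-0.175,"dz":0.05,"aperture":0.045},{"dx":0.2663,"dy":-0.175,"dz":0.05,"aperture":0.045},{"dx":0.2663,"dy":-0.175,"dz":0.05,"aperture":0.045},{"dx":0.2663,"dy":-0.175,"dz":0.05,"aperture":0.045}]}}

```text
time_s: 1.73
tool_pos: [0.5713, -0.1688, 0.1989]
tool_rot: [-179.9, -0.0, 17.3]
force: [-0.8, 0.1, 0.1]
grip_width: 0.045
grasp_force: 0.0
```

```bash
python3 -c "
from h import *
delta([.584,-.157,.16])
C=cams()
cv2.imwrite('pics/a.png',np.vstack([cv2.resize(C['side']['color'][120:300,140:400],None,fx=2,fy=2)[:300],cv2.resize(C['top']['color'][110:260,140:400],None,fx=2,fy=2)]))"
```

```text
pos [ 0.5713 -0.1688  0.1989] rot [-179.9   -0.    17.3] delta [ 0.0156 -0.0073  0.0389]
```

To row units: 0.07 m / 0.8 = 0.0875, 0.0155 m / 0.8 = 0.0194.

>>> {"method": "steer_hand", "body": {"ticks": [{"dx":0.0194,"dy":-0.0088,"dz":0.0875,"aperture":0.045},{"dx":0.0194,"dy":-0.0088,"dz":0.0875,"aperture":0.045},{"dx":0.0194,"dy":-0.0088,"dz":0.0875,"aperture":0.045},{"dx":0.0194,"dy":-0.0088,"dz":0.0875,"aperture":0.045}]}}

```text
time_s: 2.17
tool_pos: [0.5804, -0.1644, 0.1286]
tool_rot: [-179.9, 0.2, 16.8]
force: [0.1, 0.2, 1.7]
grip_width: 0.0451
grasp_force: 0.0
```

```bash
python3 -c "
from h import *
delta([.584,-.157,.09])
C=cams()
cv2.imwrite('pics/a2.png',np.vstack([cv2.resize(C['side']['color'][130:280,140:400],None,fx=2,fy=2),cv2.resize(C['top']['color'][120:260,140:400],None,fx=2,fy=2)]))"
```

```text
pos [ 0.5804 -0.1644  0.1286] rot [-179.9    0.2   16.8] delta [ 0.0057 -0.006   0.0386]
```

View pics/a2.png

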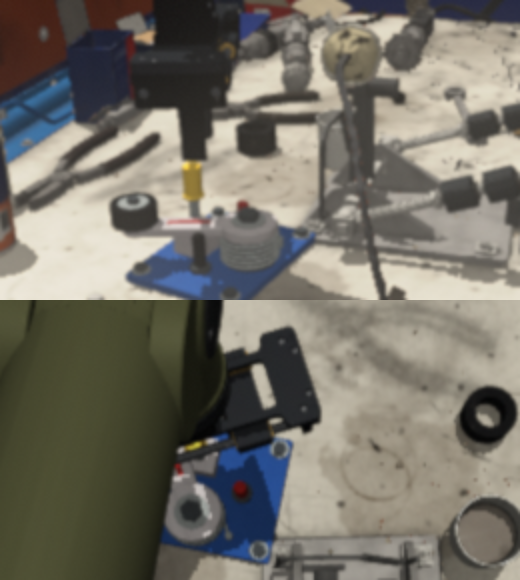

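In the side crop the fingers are straight above the pin, which is at (192,180). The top view of the pin is blocked by the arm. I'll let the arm settle and correct.

>>> {"method": "steer_hand", "body": {"ticks": [{"aperture":0.045},{"aperture":0.045}]}}

```text
time_s: 2.43
tool_pos: [0.5833, -0.1637, 0.1318]
tool_rot: [179.9, -0.2, 16.8]
force: [0.5, -0.2, 0.9]
grip_width: 0.045
grasp_force: 0.0
```

```bash
python3 -c "
from h import *
delta([.584,-.157,.087])"
```

```text
pos [ 0.5833 -0.1637  0.1318] rot [179.9  -0.2  16.8] delta [ 0.0025 -0.0063  0.0448]
```

>>> {"method": "steer_hand", "body": {"ticks": [{"dx":0.0031,"dy":-0.0075,"dz":0.025,"aperture":0.045},{"dx":0.0031,"dy":-0.0075,"dz":0.0575,"aperture":0.045},{"dx":0.0031,"dy":-0.0075,"dz":0.0575,"aperture":0.045},{"dx":0.0031,"dy":-0.0075,"dz":0.0575,"aperture":0.045}]}}

```text
time_s: 2.77
tool_pos: [0.5822, -0.1562, 0.0834]
tool_rot: [-180.0, 0.1, 16.9]
force: [0.4, -0.7, 0.3]
grip_width: 0.0447
grasp_force: 0.0
```

>>> {"method": "steer_hand", "body": {"ticks": [{"aperture":0.03},{"aperture":0.022},{"aperture":0.01},{"aperture":0.01},{"aperture":0.01},{"aperture":0.01}], "grip_n": 20}}

```text
time_s: 3.27
tool_pos: [0.5834, -0.1561, 0.0842]
tool_rot: [180.0, -0.0, 16.9]
force: [0.4, 0.7, 2.3]
grip_width: 0.0173
grasp_force: 20.0
```

To row units: -0.11 m / 0.8 = -0.1375, -0.08 m / 0.8 = -0.1.

>>> {"method": "steer_hand", "body": {"ticks": [{"dz":-0.0188,"aperture":0.01},{"dz":-0.0375,"aperture":0.01},{"dz":-0.0625,"aperture":0.01},{"dz":-0.1,"aperture":0.01},{"dz":-0.1375,"aperture":0.01},{"dz":-0.1375,"aperture":0.01},{"dz":-0.1375,"aperture":0.01}]}}

```text
time_s: 3.85
tool_pos: [0.5843, -0.1562, 0.1957]
tool_rot: [179.9, -0.2, 16.9]
force: [-0.0, -0.2, -1.2]
grip_width: 0.0176
grasp_force: 20.0
```

```bash
python3 -c "
from h import *
delta([.505,-.4167,.2])
C=cams()
print(blobs(mask(C['side'],(22,120,90),(36,255,255))))"
```

```text
pos [ 0.5843 -0.1562  0.1957] rot [179.9  -0.2  16.9] delta [-0.1516  0.2263 -0.0042]
[]
```

To row units: 0.226 m / 0.8 = 0.2825, -0.152 m / 0.8 = -0.19.

>>> {"method": "steer_hand", "body": {"ticks": [{"dx":-0.19,"dy":0.2825,"dz":-0.005,"aperture":0.01},{"dx":-0.19,"dy":0.2825,"dz":-0.005,"aperture":0.01},{"dx":-0.19,"dy":0.2825,"dz":-0.005,"aperture":0.01},{"dx":-0.19,"dy":0.2825,"dz":-0.005,"aperture":0.01},{"dx":-0.19,"dy":0.2825,"dz":-0.005,"aperture":0.01},{"dx":-0.19,"dy":0.2825,"dz":-0.005,"aperture":0.01},{"dx":-0.19,"dy":0.2825,"dz":-0.005,"aperture":0.01},{"dx":-0.19,"dy":0.2825,"dz":-0.005,"aperture":0.01}]}}

```text
time_s: 4.62
tool_pos: [0.4975, -0.4241, 0.1947]
tool_rot: [180.0, 0.3, 16.3]
force: [-1.2, -0.7, -0.7]
grip_width: 0.0171
grasp_force: 20.0
```

>>> {"method": "steer_hand", "body": {"ticks": [{"aperture":0.01},{"aperture":0.01}]}}

```text
time_s: 4.78
tool_pos: [0.5033, -0.4147, 0.1959]
tool_rot: [-179.8, 0.0, 17.0]
force: [1.0, -0.3, -0.5]
grip_width: 0.0178
grasp_force: 20.0
```

```bash
python3 -c "
from h import *
delta([.505,-.4167,.1])
C=cams()
cv2.imwrite('pics/b.png',np.hstack([cv2.resize(C['side']['color'][90:240,240:390],None,fx=2.6,fy=2.6),cv2.resize(C['top']['color'][150:300,290:440],None,fx=2.6,fy=2.6)]))"
```

```text
pos [ 0.5033 -0.4147  0.1959] rot [-179.8    0.    17. ] delta [0.0011 0.0027 0.0959]
```

View pics/b.png

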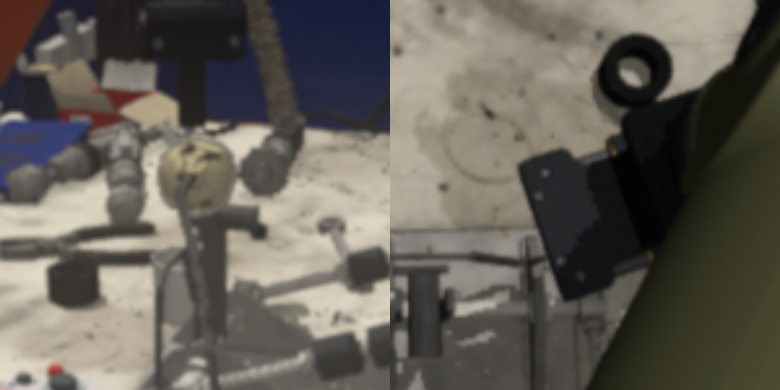

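Both views of the pot are blocked by the arm and frame. Before lowering I'll check how tall the frame's uprights are beside the gripper body.

```bash
python3 -c "
from h import *
S=env.read_camera('side')
for y,u,v in((-.34,329,202),(-.34,315,190),(-.24,300,187),(-.274,322,172)):
    o,d=ray(S,u,v);print(y,o+d*(y-o[1])/d[1])"
```

```text
-0.34 [ 0.44910519 -0.34        0.05592673]
-0.34 [ 0.48003945 -0.34        0.08060183]
-0.24 [ 0.4843639  -0.24        0.12355557]
-0.274 [ 0.4494336  -0.274       0.14538399]
```

To row units: 0.04 m / 0.8 = 0.05, 0.03 m / 0.8 = 0.0375, 40 degrees / 45 = 0.8889.

>>> {"method": "steer_hand", "body": {"ticks": [{"dx":0.0013,"dy":0.0025,"spin":0.1556,"aperture":0.01},{"dx":0.0013,"dy":0.0025,"spin":0.3111,"aperture":0.01},{"dx":0.0013,"dy":0.0025,"dz":0.025,"spin":0.4667,"aperture":0.01},{"dx":0.0013,"dy":0.0025,"dz":0.0375,"spin":0.6222,"aperture":0.01},{"dx":0.0013,"dy":0.0025,"dz":0.05,"spin":0.7778,"aperture":0.01},{"dx":0.0013,"dy":0.0025,"dz":0.05,"spin":0.8889,"aperture":0.01},{"dx":0.0013,"dy":0.0025,"dz":0.05,"spin":0.8889,"aperture":0.01},{"dx":0.0013,"dy":0.0025,"dz":0.05,"spin":0.8889,"aperture":0.01}]}}

```text
time_s: 5.6
tool_pos: [0.5056, -0.4169, 0.1577]
tool_rot: [-180.0, -0.0, -22.8]
force: [0.5, -0.1, -1.1]
grip_width: 0.0176
grasp_force: 20.0
```

```bash
python3 -c "
from h import *
o=env.get_obs();print(o['qpos'].round(0));delta([.505,-.4167,.083])"
```

```text
[ 47.  22. -13.  88.   5.  70. -79.]
pos [ 0.5056 -0.4169  0.1577] rot [-180.    -0.   -22.8] delta [-0.0007  0.0001  0.0747]
```

To row units: 0.076 m / 0.8 = 0.095, 0.072 m / 0.8 = 0.09.

>>> {"method": "steer_hand", "body": {"ticks": [{"dz":0.0375,"aperture":0.01},{"dz":0.0688,"aperture":0.01},{"dz":0.0813,"aperture":0.01},{"dz":0.09,"aperture":0.01},{"dz":0.095,"aperture":0.01},{"dz":0.095,"aperture":0.01},{"dz":0.095,"aperture":0.01}]}}

```text
time_s: 6.18
tool_pos: [0.5056, -0.4185, 0.0829]
tool_rot: [180.0, -0.1, -23.1]
force: [0.0, -0.3, 0.2]
grip_width: 0.0177
grasp_force: 20.0
```

To row units: -0.11 m / 0.8 = -0.1375, -0.07 m / 0.8 = -0.0875.

>>> {"method": "steer_hand", "body": {"ticks": [{"dz":0.0038,"aperture":0.02},{"dz":0.0038,"aperture":0.026},{"dz":0.0038,"aperture":0.035},{"dz":0.0038,"aperture":0.05},{"dz":0.0038,"aperture":0.06},{"dz":-0.0375,"aperture":0.06},{"dz":-0.0875,"aperture":0.06},{"dz":-0.1375,"aperture":0.06}]}}

```text
time_s: 6.85
tool_pos: [0.5041, -0.4175, 0.1919]
tool_rot: [-180.0, 0.1, -23.1]
force: [0.7, -1.1, 0.2]
grip_width: 0.0562
grasp_force: 0.0
```

>>> {"method": "steer_hand", "body": {"ticks": [{"dx":0.025,"dy":-0.125,"dz":-0.025,"aperture":0.06},{"dx":0.025,"dy":-0.1875,"dz":-0.025,"aperture":0.06},{"dx":0.025,"dy":-0.25,"dz":-0.025,"aperture":0.06},{"dx":0.025,"dy":-0.25,"dz":-0.025,"aperture":0.06},{"dx":0.025,"dy":-0.25,"dz":-0.025,"aperture":0.06},{"dx":0.025,"dy":-0.25,"dz":-0.025,"aperture":0.06}]}}

```text
time_s: 7.35
tool_pos: [0.6065, -0.2303, 0.2128]
tool_rot: [-179.6, -0.1, -22.3]
force: [1.2, 0.9, -0.1]
grip_width: 0.0598
grasp_force: 0.0
```

```bash
python3 -c "
from h import *
delta([.629,-.121,.14]);o=env.get_obs();print(o['qpos'].round(0))
C=cams()
T=C['top'];b=blobs(mask(T,(20,100,80),(38,255,255)));print(b)
cv2.imwrite('pics/c.png',np.hstack([cv2.resize(C['side']['color'][100:320,140:400],None,fx=1.5,fy=1.5),cv2.resize(T['color'][110:330,140:420],None,fx=1.5,fy=1.5)]))"
```

```text
pos [ 0.6065 -0.2303  0.2128] rot [-1.796e+02 -1.000e-01 -2.230e+01] delta [-0.0208 -0.1091  0.0735]
[ 33.  20. -19.  85.   6.  76. -98.]
[([382, 227, 15, 14, 140], [389.5, 233.2])]
```

View pics/c.png

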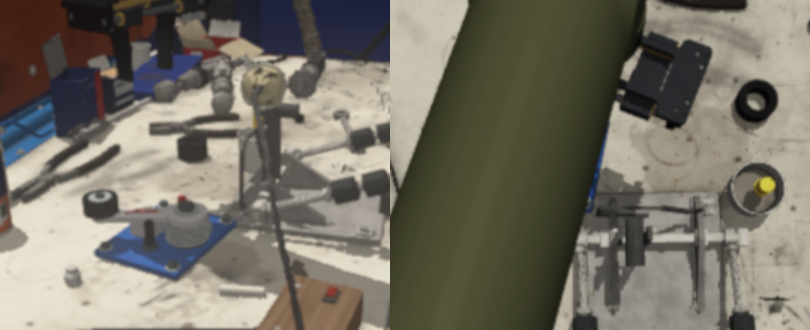

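The pin is out and sits in the upright pot: its yellow grip is at top (389,233), inside the rim. The tensioner and the other things are undisturbed. Next is the roller.

>>> {"method": "steer_hand", "body": {"ticks": [{"dx":-0.0263,"dy":-0.05,"aperture":0.07},{"dx":-0.0263,"dy":-0.1,"dz":0.025,"aperture":0.07},{"dx":-0.0263,"dy":-0.1363,"dz":0.0625,"aperture":0.07},{"dx":-0.0263,"dy":-0.1363,"dz":0.1125,"aperture":0.07},{"dx":-0.0263,"dy":-0.1363,"dz":0.1125,"aperture":0.07},{"dx":-0.0263,"dy":-0.1363,"dz":0.1125,"aperture":0.07}], "grip_n": 35}}

```text
time_s: 7.95
tool_pos: [0.6226, -0.1351, 0.1188]
tool_rot: [179.8, 0.3, -23.2]
force: [-0.6, -0.1, 0.5]
grip_width: 0.0695
grasp_force: 0.0
```

>>> {"method": "steer_hand", "body": {"ticks": [{"aperture":0.07},{"aperture":0.07}]}}

```text
time_s: 8.12
tool_pos: [0.6263, -0.1364, 0.1241]
tool_rot: [180.0, -0.2, -23.3]
force: [0.8, 0.0, 0.1]
grip_width: 0.0699
grasp_force: 0.0
```

```bash
python3 -c "
from h import *
delta([.628,-.122,.073])"
```

```text
pos [ 0.6263 -0.1364  0.1241] rot [180.   -0.2 -23.3] delta [-0.0044 -0.0139  0.0511]
```

To row units: 0.03 m / 0.8 = 0.0375, 0.02 m / 0.8 = 0.025.

>>> {"method": "steer_hand", "body": {"ticks": [{"dx":-0.005,"dy":-0.0175,"aperture":0.07},{"dx":-0.005,"dy":-0.0175,"dz":0.025,"aperture":0.07},{"dx":-0.005,"dy":-0.0175,"dz":0.0375,"aperture":0.07},{"dx":-0.005,"dy":-0.0175,"dz":0.0375,"aperture":0.07},{"dx":-0.005,"dy":-0.0175,"dz":0.0375,"aperture":0.07}]}}

```text
time_s: 8.53
tool_pos: [0.6266, -0.1192, 0.0915]
tool_rot: [180.0, 0.0, -23.1]
force: [0.2, -0.1, 0.1]
grip_width: 0.0701
grasp_force: 0.0
```

```bash
python3 -c "
from h import *
delta([.628,-.122,.073])
C=cams()
cv2.imwrite('pics/d.png',cv2.resize(C['side']['color'][150:290,150:310],None,fx=3.5,fy=3.5,interpolation=2))"
```

```text
pos [ 0.6266 -0.1192  0.0915] rot [180.    0.  -23.1] delta [0.0024 0.002  0.0185]
```

View pics/d.png

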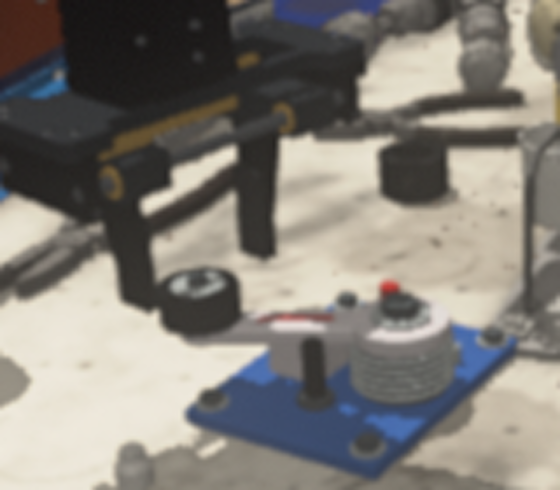

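The fingertips at (140,300) and (258,252) straddle the roller, whose top is at (200,282), and their midpoint lies on it. I'll descend and grip.

To row units: 0.0185 m / 0.8 = 0.0231, 0.01 m / 0.8 = 0.0125.

>>> {"method": "steer_hand", "body": {"ticks": [{"dx":0.0013,"dy":0.0013,"dz":0.0125,"aperture":0.07},{"dx":0.0013,"dy":0.0013,"dz":0.0231,"aperture":0.07},{"dx":0.0013,"dy":0.0013,"dz":0.0231,"aperture":0.07},{"dx":0.0013,"dy":0.0013,"dz":0.0231,"aperture":0.07}]}}

```text
time_s: 8.97
tool_pos: [0.6267, -0.1203, 0.0719]
tool_rot: [180.0, 0.1, -23.1]
force: [-0.5, -0.5, 0.1]
grip_width: 0.0702
grasp_force: 0.0
```

>>> {"method": "steer_hand", "body": {"ticks": [{"aperture":0.05},{"aperture":0.045},{"aperture":0.03},{"aperture":0.03},{"aperture":0.03},{"aperture":0.03}], "grip_n": 35}}

```text
time_s: 9.47
tool_pos: [0.6279, -0.1193, 0.0733]
tool_rot: [-179.9, -0.0, -23.1]
force: [0.5, 1.9, 0.2]
grip_width: 0.0433
grasp_force: 35.0
```

```bash
python3 -c "
from h import *
o=env.get_obs()
p=np.array([.528,-.151]);d=o['tool_pos'][:2]-p;print(o['force'],np.hypot(*d),np.degrees(np.arctan2(d[1],d[0])))
a0=np.arctan2(d[1],d[0]);r=R.from_euler('xyz',o['tool_rot'],degrees=True)
for v in np.arange(1,9)*.13:
    a=a0-v;e=.105*np.array([np.cos(a)-np.cos(a0),np.sin(a)-np.sin(a0)])
    print(round(v,2),r.inv().apply([*e,0]).round(4))
"
```

```text
[0.54662208 1.91882569 0.22027908] 0.10477903831371754 17.628978013746483
0.13 [ 0.0082  0.0109 -0.    ]
0.26 [ 0.0149  0.0228 -0.    ]
0.39 [ 0.0201  0.0354 -0.    ]
0.52 [ 0.0235  0.0486 -0.    ]
0.65 [ 0.0252  0.0621 -0.0001]
0.78 [ 0.0251  0.0758 -0.0001]
0.91 [ 0.0233  0.0893 -0.0001]
1.04 [ 1.970e-02  1.025e-01 -1.000e-04]
```

To row units: 0.0485 m / 0.8 = 0.0606, 0.042 m / 0.8 = 0.0525.

>>> {"method": "steer_hand", "body": {"ticks": [{"dx":0.005,"dy":0.0063,"aperture":0.03},{"dx":0.01,"dy":0.0138,"aperture":0.03},{"dx":0.015,"dy":0.0213,"aperture":0.03},{"dx":0.0188,"dy":0.0288,"aperture":0.03},{"dx":0.0225,"dy":0.0363,"aperture":0.03},{"dx":0.025,"dy":0.0438,"aperture":0.03},{"dx":0.0275,"dy":0.0525,"aperture":0.03},{"dx":0.0294,"dy":0.0606,"aperture":0.03}], "grip_n": 40}}

```text
time_s: 10.13
tool_pos: [0.6301, -0.171, 0.0733]
tool_rot: [-179.8, 0.1, -23.0]
force: [-1.4, 7.0, 3.6]
grip_width: 0.0431
grasp_force: 40.0
```

>>> {"method": "steer_hand", "body": {"ticks": [{"aperture":0.03},{"aperture":0.03}]}}

```text
time_s: 10.3
tool_pos: [0.63, -0.1717, 0.0733]
tool_rot: [-179.8, 0.1, -23.1]
force: [-1.6, 6.1, 2.2]
grip_width: 0.0433
grasp_force: 40.0
```

```bash
python3 -c "
from h import *
o=env.get_obs()
p=np.array([.528,-.151]);d=o['tool_pos'][:2]-p;print(o['force'],np.hypot(*d),np.degrees(np.arctan2(d[1],d[0])))
"
```

```text
[-1.62099821  6.12320348  2.16264734] 0.10405737587384865 -11.447604558539366
```

To row units: 0.0525 m / 0.8 = 0.0656, 0.0135 m / 0.8 = 0.0169.

>>> {"method": "steer_hand", "body": {"ticks": [{"dx":0.0013,"dy":0.0088,"aperture":0.03},{"dx":0.0021,"dy":0.0169,"aperture":0.03},{"dx":0.0023,"dy":0.025,"aperture":0.03},{"dx":0.002,"dy":0.0338,"aperture":0.03},{"dx":0.0013,"dy":0.0425,"aperture":0.03},{"dy":0.0513,"aperture":0.03},{"dx":-0.0025,"dy":0.0588,"aperture":0.03},{"dx":-0.005,"dy":0.0656,"aperture":0.03}], "grip_n": 40}}

```text
time_s: 10.97
tool_pos: [0.6079, -0.2168, 0.0734]
tool_rot: [-179.7, -0.1, -22.9]
force: [4.1, 7.8, -1.6]
grip_width: 0.043
grasp_force: 40.0
```

>>> {"method": "steer_hand", "body": {"ticks": [{"aperture":0.03},{"aperture":0.03}]}}

```text
time_s: 11.13
tool_pos: [0.6076, -0.2171, 0.0733]
tool_rot: [-179.7, -0.1, -23.0]
force: [4.2, 7.2, -1.2]
grip_width: 0.043
grasp_force: 40.0
```

```bash
python3 -c "
from h import *
o=env.get_obs()
p=np.array([.528,-.151]);d=o['tool_pos'][:2]-p;print(o['force'],np.hypot(*d),np.degrees(np.arctan2(d[1],d[0])))
"
```

```text
[ 4.23456708  7.16956398 -1.18394391] 0.10347912441005712 -39.679886733042494
```

To row units: 0.004 m / 0.8 = 0.005, 0.002 m / 0.8 = 0.0025.

>>> {"method": "steer_hand", "body": {"ticks": [{"dx":-0.0006,"dy":0.0025,"aperture":0.03},{"dx":-0.0013,"dy":0.005,"aperture":0.03},{"dx":-0.0013,"dy":0.005,"aperture":0.03},{"dx":-0.0013,"dy":0.005,"aperture":0.03}]}}

```text
time_s: 11.47
tool_pos: [0.6067, -0.2181, 0.0733]
tool_rot: [-179.5, -0.1, -22.9]
force: [6.0, 9.0, -1.3]
grip_width: 0.0429
grasp_force: 40.0
```

```bash
python3 -c "
from h import *
o=env.get_obs()
p=np.array([.528,-.151]);d=o['tool_pos'][:2]-p;print(o['force'],np.hypot(*d),np.degrees(np.arctan2(d[1],d[0])))
"
```

```text
[ 6.04967007  8.9588237  -1.29008263] 0.10342630614694555 -40.470669481409345
```

To row units: 0.004 m / 0.8 = 0.005, 0.002 m / 0.8 = 0.0025.

>>> {"method": "steer_hand", "body": {"ticks": [{"dx":-0.0006,"dy":0.0025,"aperture":0.03},{"dx":-0.0013,"dy":0.005,"aperture":0.03},{"dx":-0.0013,"dy":0.005,"aperture":0.03},{"dx":-0.0013,"dy":0.005,"aperture":0.03},{"dx":-0.0013,"dy":0.005,"aperture":0.03}]}}

```text
time_s: 11.88
tool_pos: [0.6065, -0.2184, 0.0734]
tool_rot: [-179.3, -0.3, -22.7]
force: [11.5, 12.8, -5.2]
grip_width: 0.0429
grasp_force: 40.0
```

```bash
python3 -c "
from h import *
o=env.get_obs()
p=np.array([.528,-.151]);d=o['tool_pos'][:2]-p;print(o['force'],np.hypot(*d),np.degrees(np.arctan2(d[1],d[0])))
C=cams()
cv2.imwrite('pics/e.png',np.hstack([cv2.resize(C['side']['color'][170:290,180:310],None,fx=3,fy=3,interpolation=2),cv2.resize(C['top']['color'][140:260,280:410],None,fx=3,fy=3)]))"
```

```text
[11.4862048  12.77336098 -5.1778011 ] 0.10345541484069558 -40.66593695208535
```

View pics/e.png

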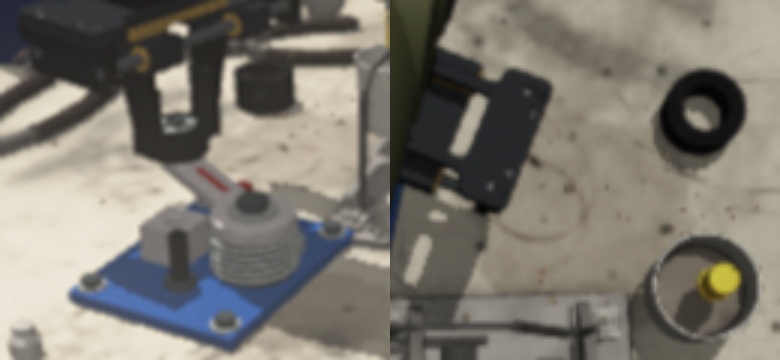

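The side view shows the roller at (175,125) gripped and the arm against the red post at (245,187). The top view shows the pin in the pot. The last push moved the arm only about 0.4 mm while the force rose to 17 N, so it is on the stop. I'll hold and hand in.

>>> {"method": "steer_hand", "body": {"ticks": [{"aperture":0.03},{"aperture":0.03},{"aperture":0.03},{"aperture":0.03},{"aperture":0.03},{"aperture":0.03},{"aperture":0.03},{"aperture":0.03}]}}

```text
time_s: 12.65
tool_pos: [0.6065, -0.2184, 0.0734]
tool_rot: [-179.3, -0.3, -22.7]
force: [11.6, 13.0, -4.9]
grip_width: 0.0428
grasp_force: 40.0
```

```bash
python3 -c "
from cell import env
print(env.sign_off())"
```

```text
the job is handed in; nothing more can be done
None
```

I handed the job in at 12.65 s: the pin is in the upright pot, and the gripper is still holding the roller (40 N grip) with the arm against its red end stop; sign-off returned no verdict.

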